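# Fit a capped sieve lid to the dusting shaker, then uncap it

### The job

Get the open shaker ready for dusting the muffins: take the top lid set - the metal sieve lid with its blue cap on it - off the pile as one piece, without upsetting the sets beneath, and lower it gently until the sieve lid sits fully home in the mouth of the open shaker, where it stands. Only then let go of the lid, take hold of the blue cap and lift it straight off alone, leaving the sieve lid seated undisturbed. Finish while still holding the cap: level, about 10 cm straight above the lid, not put down; leave everything else where it is.

Things in the scene. Friction and masses are not known exactly. Their poses are not given: they have to be found in the camera images.
- sieve_lid: silvery sieve lid, loose, 90 g, round; top of the pile. Origin: centre of its skirt's lower edge, z up. Hollow skirt 0-12 mm (52 mm across, 48 inside), gripping rim 12-20 mm (64 mm across), perforated disc 20-25 mm (35 mm across). The rim stands 10 mm out beyond the cap: gripped from above by the rim, lid and cap lift as one. Home in the shaker the rim rests on its edge, origin 68 mm above the shaker's
- cap: blue ribbed plastic cap, loose, 25 g: a cup upside down, 44 mm across, 30 mm high, 39 mm inside. Origin: centre of its open lower edge, z up, closed top at 30 mm. It sits over the sieve lid's perforated disc, origin 20 mm above the lid's, held by gravity alone with 2 mm play
- shaker: open shaker, a silvery tin with two dark bands, loose, 300 g, 60 mm across, 80 mm high, mouth 55.6 mm inside (1.6 mm play all round the lid's skirt). The only open tin. Origin: centre of its underside, on the table, z up
- pile_mid: second set of the pile, looks like the top one (lid 64 mm, blue cap 44 mm, 50 mm high) but one piece, loose, 115 g. Origin: centre of its skirt's lower edge, z up. Its cap reaches 12 mm up into the top set's hollow skirt; the sieve lid's origin starts 38 mm above this one. 30 mm free between neighbouring rims
- pile_low: lowest set of the pile, same as pile_mid, standing on the white tray; pile_mid's origin is 38 mm above this one's
- tray: square white plastic board, 140 x 140 x 8 mm, fixed, under the pile. Origin: centre of its underside
- closed_shaker: a shaker already closed with lid and blue cap, loose, 60 mm (rim 64 mm), 118 mm high; leave alone. Origin: centre of its underside
- muffin_a: muffin in a paper cup, 69 mm across, 63 mm high; leave alone. Origin: centre of its underside
- muffin_b: the other muffin, same size; leave alone. Origin: centre of its underside
- bowl: steel mixing bowl, 170 mm across, 75 mm high; leave alone. Origin: centre of its underside
- spatula: red-handled spatula lying flat, 250 mm long; leave alone. Origin: its middle, at table height, x along its length
There are look-alikes about, which are no part of the job. Leave any red look-alike of the shaker alone.

How it is judged:
By the outcome, as a careful person would: the job done as asked, in the order asked, and still so for the second after the job is handed in, while the arm keeps its last pose, push and grip.
It also fails if it takes over 53 s, if anything falls off the work surface, if the arm or the gripper's body presses on something with over 40 N, if the wrist force passes 120 N, or if a joint passes its speed limit or range.

### The arm

A 6-joint arm with a two-finger parallel gripper is mounted at the origin on the work surface. World frame = base frame: x ahead of the robot, y to its left, z up, the work surface at z = 0. Lengths are in m, angles in rad, forces in N, time in s.
With the tool pointing down it reaches from about 0.35 to 0.775 m from the base axis. Payload 7.3 kg.
Tool frame: the origin (TCP) lies between the finger pads; the fingertips stand ahead of it and the grasp point (between the pads) lies 6 mm ahead of it (robot.tip_extent is the x of the fingertips in the tool frame, in m); x points along the fingers, z is the direction in which the jaws open and shut, and the axes are right-handed (so a half turn about x gives the same grasp; the last joint's range is limited). The gripper opens to 92 mm and grips with 3 to 60 N. Pads are 19 mm wide; open, the fingers measure 130 mm over their backs; the gripper's body (75 mm by 190 mm) begins 47 mm behind the grasp point.
Start: joints at [1.175, 0.342, 1.524, -0, 1.275, -0.146], TCP at [0.13, 0.509, 0.252] pointing down, gripper open.
Joint ranges: [-2.53, 2.53], [-0.77, 2.02], [0.04, 2.7], [-1, 4.14], [0.28, 2.66], [-3.11, 3.11]. Speed limits (rad/s): [2.57, 2.57, 3.14, 3.14, 3.14, 3.14].

### API

Orientations are given as [roll, pitch, yaw] about the fixed x, y, z axes, in that order (R = Rz(yaw) Ry(pitch) Rx(roll)).
In Python, from cell import robot gives the robot as it stands. The module is installed in compiled form; this text tells all that it offers.
- The arm moves only by the shell command python3 -m creep 'ROWS' [FORCE]. ROWS is JSON, a list of rows, each an object with "translation": the shift along the tool's x, y, z in m, a list of three; "twist": the turn, a rotation vector about the tool's x, y, z in rad, a list of three; "hand": the opening in per cent of the stroke, from 0 (shut) to 100 (fully open). A call has 1 to 5 rows; each row is the pose to reach, as a shift and turn from the pose measured when the call began, along the tool's axes at that moment; what a row does not reach only later rows make up. A row lasts 1/10 s, in which the tool goes at most 50 mm and 8.59 degrees, less where a joint would pass 70% of its speed; a pose out of reach is approached as far as the arm can. A call with a gripper value outside its range is refused whole. The fingers move at their own pace and stop on an object; FORCE is the grip in N (left out, the last holds). Time passes only in rows, so rows that repeat a pose let the fingers close. It gives the time, the measured TCP pose, the force and the opening at its end, in the units of the state.
- robot.observe(): the state, without advancing time (a new reading comes with each control period).
- robot.read_camera(name): name is "side" or "top" or "wrist"; returns the picture (480x640x3 uint8, blue, green, red); there is no depth.
- robot.calibration(name): a dict with "intrinsics" (3x3 intrinsics, pixels), "cam_to_world" (4x4, takes a point from camera to world coordinates); the wrist camera has in their place "mount" (4x4, takes a point from camera to tool coordinates, whose origin is the TCP and whose axes are the tool frame's). Camera axes: x right, y up, looking along -z (the intrinsics and any distortion apply to the point x, -y, -z); pixel columns grow to the right and rows downward; lengths in m; the calibration is good to about 2 mm. A picture is of the moment at which its call begins: read the wrist's pose just before it. calibration takes no time and is no camera call.
- robot.hand_in(): hands the job in, once; it reports no verdict.
The state is a dict: "time": time; "qpos": joint angles; "qvel": joint speeds; "joint_efforts": joint torques, N m; "tool_pos": TCP position; "tool_rot": TCP orientation; "contact_force": force on the tool from outside, world axes, zero at the start; "torque": the same for the moment, N m; "opening": finger opening in m.
Only numpy, scipy, OpenCV 4.12 (cv2) and the standard library are available. Lean on these libraries where they do the work, as an engineer would, in place of code of your own. Each camera call takes 0.05 s, during which the arm holds its last target. There are 200 camera calls.

## Working session

There is one attempt and no reset: what is moved stays moved. The work goes in short steps, Python scripts to look and compute and a shell command to move; the robot and the scene stay as the last step left them, time stands still between calls to the robot, and variables do not carry over. Pictures are saved under pics/ and viewed, about 8 in all and at most 12, crops included, and the job is handed in when it is done.

```bash
mkdir -p pics
python3 - <<'E'
from cell import robot
import cv2,numpy as np
s=robot.observe();print({k:np.round(v,3).tolist() for k,v in s.items()},robot.tip_extent)
for n in("top","side","wrist"):
    c=robot.calibration(n);print(n,{k:np.round(v,4).tolist() for k,v in c.items()})
    cv2.imwrite(f"pics/{n}0.png",robot.read_camera(n))
E
```

```text
{'time': 0.0, 'qpos': [1.175, 0.343, 1.525, -0.0, 1.275, -0.146], 'qvel': [-0.002, -0.0, -0.001, -0.001, -0.001, -0.001], 'joint_efforts': [0.002, -43.125, -24.422, 0.072, 0.056, -0.0], 'tool_pos': [0.13, 0.508, 0.251], 'tool_rot': [3.01, 1.569, -1.952], 'contact_force': [0.427, -0.556, 0.214], 'torque': [0.034, -0.045, -0.0], 'opening': 0.092} 0.025
top {'intrinsics': [[504.8984, 0.0, 312.2261], [0.0, 504.8984, 244.5945], [0.0, 0.0, 1.0]], 'cam_to_world': [[0.0108, 0.9992, -0.0377, 0.567], [-0.9999, 0.0105, -0.0105, -0.0062], [-0.0101, 0.0378, 0.9992, 1.5008], [0.0, 0.0, 0.0, 1.0]]}
side {'intrinsics': [[605.8121, 0.0, 310.1746], [0.0, 605.8121, 227.8075], [0.0, 0.0, 1.0]], 'cam_to_world': [[-0.9994, -0.0056, -0.0338, 0.5849], [-0.0253, -0.5452, 0.8379, 1.2139], [-0.0231, 0.8383, 0.5447, 0.8751], [0.0, 0.0, 0.0, 1.0]]}
wrist {'intrinsics': [[343.2069, 0.0, 321.3335], [0.0, 343.2069, 239.9752], [0.0, 0.0, 1.0]], 'mount': [[-0.0006, 0.274, -0.9617, -0.1344], [0.0005, 0.9617, 0.274, 0.0737], [1.0, -0.0003, -0.0007, -0.0005], [0.0, 0.0, 0.0, 1.0]]}
```

View pics/top0.png

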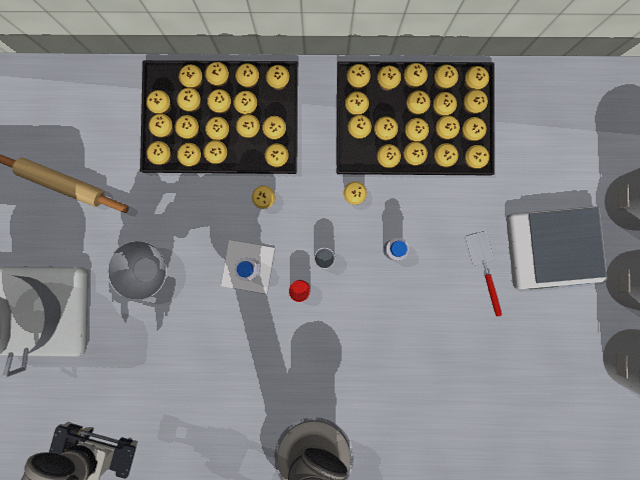

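View pics/side0.png

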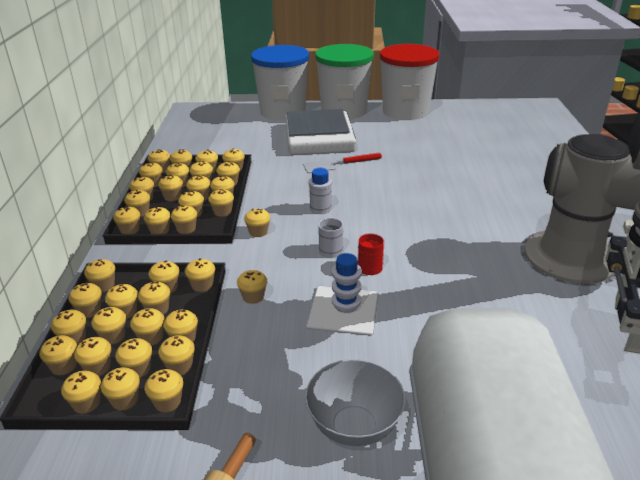

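Top view: the pile on the white tray has its cap at (245,270). The open shaker is at (324,258), the red look-alike at (299,291), the closed shaker (also blue-capped) at (398,250), and muffins at (263,197) and (355,194). The side view shows the pile's cap at (347,265) and the open shaker at (331,235). Next I'll measure both and take a close crop.

```bash
cat > h.py <<'E'
from cell import robot
import cv2,numpy as np
from scipy.spatial.transform import Rotation as Ro
def cam(n,s=None):
    c=robot.calibration(n);K=np.array(c["intrinsics"])
    if n=="wrist":
        T=np.eye(4);s=s or robot.observe();T[:3,:3]=R(s);T[:3,3]=s["tool_pos"];M=T@np.array(c["mount"])
    else: M=np.array(c["cam_to_world"])
    return K,M
def R(s): return Ro.from_euler('xyz',s["tool_rot"]).as_matrix()
def ray(n,uv,s=None):
    K,M=cam(n,s);d=np.linalg.inv(K)@[uv[0],uv[1],1];d=M[:3,:3]@[d[0],-d[1],-d[2]];return M[:3,3],d
def plane(n,uv,z,s=None):
    o,d=ray(n,uv,s);return o+d*(z-o[2])/d[2]
def cross(r1,r2):
    (a,d),(b,e)=r1,r2;t=np.linalg.lstsq(np.c_[d,-e],b-a,rcond=None)[0]
    p,q=a+d*t[0],b+e*t[1];return (p+q)/2,np.linalg.norm(p-q)
def proj(n,p,s=None):
    K,M=cam(n,s);c=M[:3,:3].T@(np.array(p)-M[:3,3]);u=K@[c[0],-c[1],-c[2]];return u[:2]/u[2]
def blobs(m,amin=30):
    k,l,st,ce=cv2.connectedComponentsWithStats(m.astype(np.uint8))
    return [(ce[i].round(1).tolist(),st[i].tolist()) for i in range(1,k) if st[i,4]>=amin]
def blue(im):
    h=cv2.cvtColor(im,cv2.COLOR_BGR2HSV);return (h[...,0]>100)&(h[...,0]<125)&(h[...,1]>150)
def pose(s=None):
    s=s or robot.observe();r=R(s);print("t",round(s["time"],2),"tcp",np.round(s["tool_pos"],4),"x",r[:,0].round(3),"z",r[:,2].round(3),"open",round(s["opening"],4),"F",np.round(s["contact_force"],1))
    return s,r
def go(target_grasp,jaw):
    """tool-frame shift+twist so the grasp point is at target, pointing down, jaws along jaw (world xy angle)"""
    s,r=pose();x=np.array([0,0,-1.]);z=np.array([np.cos(jaw),np.sin(jaw),0])
    if z@r[:,2]<0:z=-z
    G=np.c_[x,np.cross(z,x),z];p=np.array(target_grasp)-.006*x
    print("shift",(r.T@(p-s["tool_pos"])).round(4),"twist",Ro.from_matrix(r.T@G).as_rotvec().round(4))
E
python3 - <<'E'
from h import *
t=cv2.imread("pics/top0.png");d=cv2.imread("pics/side0.png")
for n,im in(("top",t),("side",d)): print(n,blobs(blue(im)))
g=cv2.cvtColor(t,cv2.COLOR_BGR2GRAY);print(g[244:272,310:340:2])
a=cv2.resize(t[215:315,210:420],None,fx=3.6,fy=3.6,interpolation=cv2.INTER_CUBIC)[:, :750]
b=cv2.resize(d[190:340,270:420],None,fx=2,fy=2)
c=np.zeros((600,800,3),np.uint8);c[:a.shape[0],:a.shape[1]]=a
e=cv2.resize(d[210:275,290:400],None,fx=3.6,fy=3.6);c[362:362+e.shape[0],:e.shape[1]]=e
e=cv2.resize(d[250:335,300:385],None,fx=2.7,fy=2.7);c[362:362+e.shape[0],420:420+e.shape[1]]=e
cv2.imwrite("pics/crop1.png",c)
pose()
E
```

```text
top [([398.3, 248.4], [390, 241, 17, 16, 203]), ([244.4, 268.9], [237, 262, 16, 15, 194])]
side [([279.6, 55.8], [251, 45, 58, 23, 1089]), ([319.7, 175.6], [312, 168, 16, 16, 223]), ([346.1, 264.3], [337, 254, 20, 22, 381]), ([345.7, 286.8], [337, 284, 19, 6, 68]), ([345.7, 300.8], [337, 298, 19, 6, 65])]
[[161 161 110 111 112 109 111 113 112 110 109 109 127 159 159]
 [161 159 104 111 108 109 110 109 110 108 107 109 126 156 157]
 [160 161 106 111 114 108 111 109 109 109 110 109 123 157 157]
 [162 160 108 111 110 106 109 129 112 109 108 112 128 160 158]
 [165 166 112 116 114 161 165 129 175 152 110 112 127 160 159]
 [164 163 107 112 154 142  89  84  94 139 156 110 122 157 156]
 [163 165 113 119 148  83  79  79  91  93 143  89 124 159 156]
 [163 162 108 141  86  78  83  88  90  88  95 180 126 158 158]
 [162 165 103 162  80  82  87  92  89  88  88 107 127 161 160]
 [166 166 121 110  77  92  90  90  89  89  91 114  96 153 161]
 [165 165 112  79  82  90  93  90  91  90  89  88 142 146 148]
 [164 162 109  58  80  94  90  91  92  90  93  82 166 147 145]
 [169 165 149  59  85  92  90  92  91
[... 385 characters left out ...]
2  61 161 146 145]
 [163 160 164 106  53  59  55  58  59  63  55 104 147 146 146]
 [162 160 161 145  44  61  62  58  60  62  53 148 148 147 147]
 [164 161 159 150  96  61  59  62  58  57  83 167 146 144 147]
 [131 158 159 156 154  37  57  58  55  61 152 149 148 147 149]
 [129 162 162 161 161 154  76  48  76 142 135 148 147 145 148]
 [126 163 160 161 163 168 154 189 166 151 150 150 152 153 153]
 [162 161 160 161 160 162 157 152 152 149 148 149 148 150 150]
 [169 162 162 163 163 160 160 159 147 152 150 149 151 151 150]
 [131 160 158 158 158 157 158 159 159 145 146 148 145 148 147]]
t 0.15 tcp [0.1297 0.5085 0.2512] x [-0.    -0.001 -1.   ] z [ 0.247  0.969 -0.001] open 0.092 F [ 0.1  0.4 -0.2]
```

View pics/crop1.png

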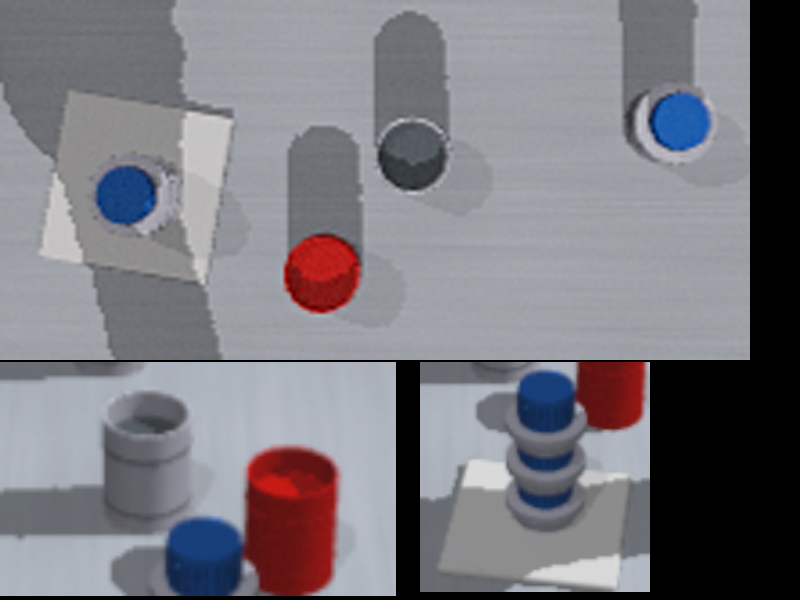

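The crop confirms the choice: the pile of three blue-capped sets on the tray, and the silvery open tin with a dark interior at top (324,258). The red tin and the closed shaker are the look-alikes to avoid.

Run:
```python
from h import *
p=plane("top",(244.4,268.9),.134);q=plane("top",(324.3,257.9),.08)
r=plane("top",(299.3,290.5),.08);k=plane("top",(398.3,248.4),.118)
print("pile",p.round(4),"shaker",q.round(4),"red",r.round(4),"closed",k.round(4))
print("side pred cap mid",proj("side",p-[0,0,.012]).round(1),"shaker mouth",proj("side",q).round(1),np.hypot(*p[:2]),np.hypot(*q[:2]))
print("side/top cross pile",*cross(ray("top",(244.4,268.9)),ray("side",(346.5,257))))
s,rr=pose();print("y",rr[:,1].round(3))
for a in (0,45,90,135):
  print(a);go(p+[0,0,.10],np.radians(a))
```

```text
pile [0.5507 0.1911 0.134 ] shaker [ 0.5834 -0.0256  0.08  ] red [0.4912 0.0436 0.08  ] closed [ 0.6111 -0.2272  0.118 ]
side pred cap mid [347.2 263. ] shaker mouth [331.2 224. ] 0.5829326990184942 0.583995954327108
side/top cross pile [0.55150969 0.1906562  0.13712814] 0.001525043873567963
t 0.15 tcp [0.1297 0.5085 0.2512] x [-0.    -0.001 -1.   ] z [ 0.247  0.969 -0.001] open 0.092 F [ 0.1  0.4 -0.2]
y [-0.969  0.247  0.   ]
0
t 0.15 tcp [0.1297 0.5085 0.2512] x [-0.    -0.001 -1.   ] z [ 0.247  0.969 -0.001] open 0.092 F [ 0.1  0.4 -0.2]
shift [ 0.0114 -0.4864 -0.2034] twist [ 1.321e+00 -1.000e-03  6.000e-04]
45
t 0.15 tcp [0.1297 0.5085 0.2512] x [-0.    -0.001 -1.   ] z [ 0.247  0.969 -0.001] open 0.092 F [ 0.1  0.4 -0.2]
shift [ 0.0114 -0.4864 -0.2034] twist [ 5.356e-01 -1.100e-03  2.000e-04]
90
t 0.15 tcp [0.1297 0.5085 0.2512] x [-0.    -0.001 -1.   ] z [ 0.247  0.969 -0.001] open 0.092 F [ 0.1  0.4 -0.2]
shift [ 0.0114 -0.4864 -0.2034] twist [-0.2498 -0.0011 -0.0003]
135
t 0.15 tcp [0.1297 0.5085 0.2512] x [-0.    -0.001 -1.   ] z [ 0.247  0.969 -0.001] open 0.092 F [ 0.1  0.4 -0.2]
shift [ 0.0114 -0.4864 -0.2034] twist [-1.0352e+00 -1.0000e-03 -7.0000e-04]
```

```bash
python3 -m creep '[{"translation":[0,-0.045,-0.019],"twist":[0.08,0,0],"hand":100},{"translation":[0,-0.09,-0.038],"twist":[0.16,0,0],"hand":100},{"translation":[0,-0.135,-0.057],"twist":[0.24,0,0],"hand":100},{"translation":[0,-0.18,-0.076],"twist":[0.32,0,0],"hand":100},{"translation":[0,-0.225,-0.095],"twist":[0.396,0,0],"hand":100}]' 10
python3 - <<'E'
from h import *
go([.5507,.1911,.234],np.radians(53))
E
```

```text
time: 0.65
tool_pos: [0.3253, 0.3594, 0.2512]
tool_rot: [-2.956, 1.57, -2.034]
contact_force: [1.4, 0.7, 1.1]
opening: 0.0917
t 0.65 tcp [0.3253 0.3594 0.2512] x [-0.001 -0.001 -1.   ] z [ 0.604  0.797 -0.001] open 0.0917 F [1.4 0.7 1.1]
shift [ 0.0113 -0.2812  0.0021] twist [-0.003  -0.0012  0.0002]
```

```bash
python3 -m creep '[{"translation":[0,-0.047,0],"twist":[0,0,0],"hand":100},{"translation":[0,-0.094,0],"twist":[0,0,0],"hand":100},{"translation":[0,-0.141,0],"twist":[0,0,0],"hand":100},{"translation":[0,-0.188,0],"twist":[0,0,0],"hand":100},{"translation":[0,-0.235,0],"twist":[0,0,0],"hand":100}]' 10
python3 -m creep '[{"translation":[0,-0.035,0.002],"twist":[0,0,0],"hand":100},{"translation":[0,-0.046,0.002],"twist":[0,0,0],"hand":100},{"translation":[0,-0.046,0.002],"twist":[0,0,0],"hand":100}]' 10
python3 - <<'E'
from h import *
go([.5507,.1911,.103],np.radians(53))
s=robot.observe();w=robot.read_camera("wrist");cv2.imwrite("pics/w1.png",w)
print(blobs(blue(w),100))
print("pred cap top",proj("wrist",[.5507,.1911,.134],s))
E
```

```text
time: 1.15
tool_pos: [0.5138, 0.2159, 0.251]
tool_rot: [3.026, 1.569, -2.336]
contact_force: [1.0, 1.0, -0.5]
opening: 0.0922
time: 1.45
tool_pos: [0.5523, 0.1886, 0.2502]
tool_rot: [2.731, 1.568, -2.633]
contact_force: [-0.9, -0.6, -0.3]
opening: 0.0917
t 1.45 tcp [0.5523 0.1886 0.2502] x [-0.002 -0.001 -1.   ] z [ 0.606  0.795 -0.002] open 0.0917 F [-0.9 -0.6 -0.3]
shift [0.1412 0.0027 0.0014] twist [-0.0056 -0.0024 -0.0011]
[([324.1, 234.4], [297, 205, 55, 59, 2573])]
pred cap top [323.376505   239.24272825]
```

View pics/w1.png

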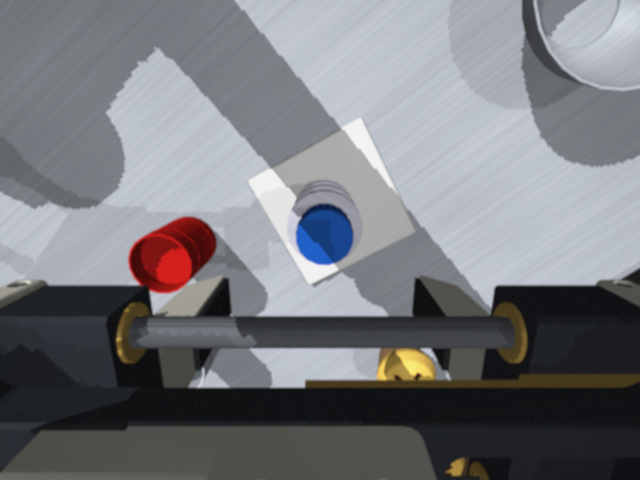

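Wrist view: the target cap is at (324,234) with its rim spanning u≈289–362. It lies about 2 mm further along tool +y than predicted. Descending part-way for a closer look.

```bash
python3 -m creep '[{"translation":[0.03,0.004,0.002],"twist":[-0.005,-0.002,-0.001],"hand":100},{"translation":[0.055,0.0045,0.002],"twist":[-0.005,-0.002,-0.001],"hand":100},{"translation":[0.055,0.0045,0.002],"twist":[-0.005,-0.002,-0.001],"hand":100}]' 10
python3 - <<'E'
from h import *
s,r=pose();w=robot.read_camera("wrist");cv2.imwrite("pics/w2.png",w)
print(blobs(blue(w),100))
for p in ([.5507,.1911,.134],[.5507,.1911,.104]):print(proj("wrist",p,s))
cv2.imwrite("pics/w2c.png",cv2.resize(w[150:350,200:450],None,fx=3,fy=3))
E
```

```text
time: 1.8
tool_pos: [0.5454, 0.1949, 0.1924]
tool_rot: [2.363, 1.563, -2.992]
contact_force: [0.5, 0.6, 0.2]
opening: 0.0917
t 1.8 tcp [0.5454 0.1949 0.1924] x [-0.008 -0.001 -1.   ] z [ 0.599  0.8   -0.006] open 0.0917 F [0.5 0.6 0.2]
[([323.5, 273.4], [289, 235, 70, 77, 4251])]
[322.48861768 280.50311524]
[322.57808277 263.85073418]
```

View pics/w2c.png

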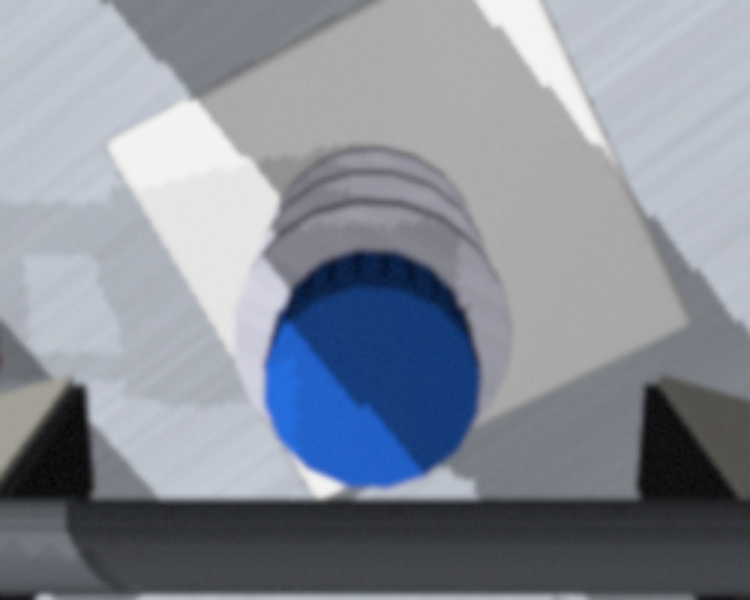

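The close view shows the cap disc at about (324.3,278.7) and the rim spanning u 278.7–370.7, centre about (324.7,260).

Run:
```python
from h import *
s=robot.observe()
a=plane("wrist",(324.3,278.7),.134,s);b=plane("wrist",(324.7,260.3),.104,s);print(a,b)
go([b[0],b[1],.104],np.radians(53))
go([a[0],a[1],.104],np.radians(53))
```

```text
[0.55278623 0.19225619 0.134     ] [0.55187773 0.19349853 0.104     ]
t 1.85 tcp [0.5468 0.195  0.1946] x [-0.004 -0.    -1.   ] z [ 0.6    0.8   -0.003] open 0.0922 F [1.  0.2 1.5]
shift [ 0.0846 -0.0052  0.0021] twist [ 0.0028 -0.0028 -0.003 ]
t 1.85 tcp [0.5468 0.195  0.1946] x [-0.004 -0.    -1.   ] z [ 0.6    0.8   -0.003] open 0.0922 F [1.  0.2 1.5]
shift [ 0.0846 -0.0067  0.0016] twist [ 0.0028 -0.0028 -0.003 ]
```

Run:
```python
from h import *
s={"tool_pos":[.5454,.1949,.1924],"tool_rot":[2.363,1.563,-2.992]}
a=plane("wrist",(324.3,278.7),.134,s);b=plane("wrist",(324.7,260.3),.104,s);print(a,b)
go([(a[0]+b[0])/2,(a[1]+b[1])/2,.104],np.radians(53))
```

```text
[0.55042591 0.19265808 0.134     ] [0.54951902 0.19379386 0.104     ]
t 1.85 tcp [0.5468 0.195  0.1946] x [-0.004 -0.    -1.   ] z [ 0.6    0.8   -0.003] open 0.0922 F [1.  0.2 1.5]
shift [ 0.0846 -0.0039  0.0007] twist [ 0.0028 -0.0028 -0.003 ]
```

```bash
python3 -m creep '[{"translation":[0.025,-0.004,0.001],"twist":[0.003,-0.003,-0.003],"hand":100},{"translation":[0.045,-0.004,0.001],"twist":[0.003,-0.003,-0.003],"hand":100},{"translation":[0.06,-0.004,0.001],"twist":[0.003,-0.003,-0.003],"hand":100},{"translation":[0.07,-0.004,0.001],"twist":[0.003,-0.003,-0.003],"hand":100},{"translation":[0.07,-0.004,0.001],"twist":[0.003,-0.003,-0.003],"hand":100}]' 10
python3 - <<'E'
from h import *
go([.550,.193,.104],np.radians(53))
E
```

```text
time: 2.35
tool_pos: [0.5499, 0.1938, 0.1247]
tool_rot: [2.065, 1.57, 2.991]
contact_force: [0.8, -0.5, 0.3]
opening: 0.0916
t 2.35 tcp [0.5499 0.1938 0.1247] x [-0.001  0.    -1.   ] z [ 0.601  0.799 -0.   ] open 0.0916 F [ 0.8 -0.5  0.3]
shift [ 0.0147 -0.0005 -0.0006] twist [ 0.0004 -0.0003 -0.0005]
```

```bash
python3 -m creep '[{"translation":[0.008,0,-0.0005],"twist":[0,0,0],"hand":90},{"translation":[0.015,0,-0.0005],"twist":[0,0,0],"hand":80},{"translation":[0.015,0,-0.0005],"twist":[0,0,0],"hand":75},{"translation":[0.015,0,-0.0005],"twist":[0,0,0],"hand":75},{"translation":[0.015,0,-0.0005],"twist":[0,0,0],"hand":75}]' 12
python3 - <<'E'
from h import *
s,r=pose();w=robot.read_camera("wrist");cv2.imwrite("pics/w3.png",w)
go([.550,.193,.104],np.radians(53))
E
```

```text
time: 2.85
tool_pos: [0.5499, 0.1934, 0.11]
tool_rot: [0.53, 1.571, 1.456]
contact_force: [-0.1, -0.1, 0.1]
opening: 0.0689
t 2.85 tcp [0.5499 0.1934 0.11  ] x [ 0.  0. -1.] z [0.601 0.799 0.   ] open 0.0689 F [-0.1 -0.1  0.1]
t 2.9 tcp [0.5499 0.1935 0.1101] x [ 0.  0. -1.] z [0.601 0.799 0.   ] open 0.0689 F [ 0.1 -0.2  1.1]
shift [ 0.0001 -0.0004 -0.0003] twist [ 0.0004  0.0002 -0.0001]
```

View pics/w3.png

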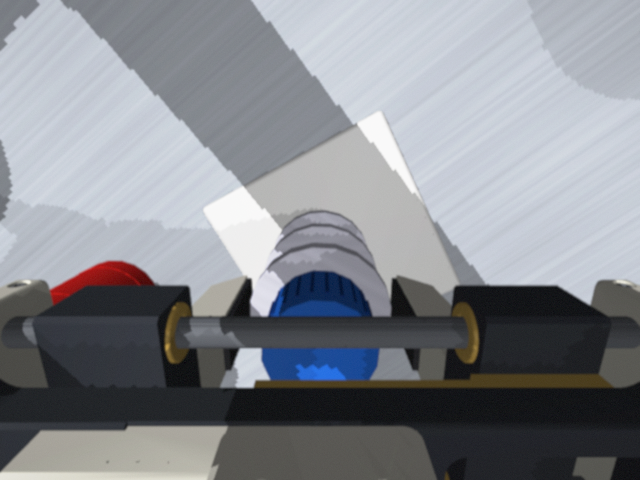

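The rim (u≈253–390) lies centred between the pads, with the cap at (320,340). Now closing.

```bash
python3 -m creep '[{"translation":[0,0,0],"twist":[0,0,0],"hand":70},{"translation":[0,0,0],"twist":[0,0,0],"hand":66},{"translation":[0,0,0],"twist":[0,0,0],"hand":60},{"translation":[0,0,0],"twist":[0,0,0],"hand":60},{"translation":[0,0,0],"twist":[0,0,0],"hand":60}]' 15
python3 -c "
from h import *
pose()"
```

```text
time: 3.4
tool_pos: [0.55, 0.1935, 0.1103]
tool_rot: [-0.473, 1.57, 0.452]
contact_force: [-0.4, 0.5, 1.9]
opening: 0.0635
t 3.4 tcp [0.55   0.1935 0.1103] x [ 0.001  0.    -1.   ] z [0.601 0.799 0.001] open 0.0635 F [-0.4  0.5  1.9]
```

Gripped at about 64 mm. Lifting slowly and straight up.

```bash
python3 -m creep '[{"translation":[-0.004,0,0],"twist":[0,0,0],"hand":60},{"translation":[-0.009,0,0],"twist":[0,0,0],"hand":60},{"translation":[-0.015,0,0],"twist":[0,0,0],"hand":60},{"translation":[-0.022,0,0],"twist":[0,0,0],"hand":60},{"translation":[-0.03,0,0],"twist":[0,0,0],"hand":60}]' 15
python3 -m creep '[{"translation":[-0.01,0,0],"twist":[0,0,0],"hand":60},{"translation":[-0.022,0,0],"twist":[0,0,0],"hand":60},{"translation":[-0.032,0,0],"twist":[0,0,0],"hand":60},{"translation":[-0.037,0,0],"twist":[0,0,0],"hand":60},{"translation":[-0.037,0,0],"twist":[0,0,0],"hand":60}]' 15
python3 - <<'E'
from h import *
s,r=pose();d=robot.read_camera("side");w=robot.read_camera("wrist");cv2.imwrite("pics/w4.png",w);cv2.imwrite("pics/s4.png",d)
c=np.hstack([cv2.resize(d[160:340,260:440],(400,400)),cv2.resize(w[180:420,200:440],(400,400))]);cv2.imwrite("pics/c4.png",c)
print(blobs(blue(d)),blobs(blue(w)))
go([.5834,-.0256,.16],np.radians(53))
E
```

```text
time: 3.9
tool_pos: [0.55, 0.1935, 0.141]
tool_rot: [-0.43, 1.57, 0.495]
contact_force: [0.8, -0.1, -0.8]
opening: 0.0632
time: 4.4
tool_pos: [0.5504, 0.1935, 0.179]
tool_rot: [-0.635, 1.568, 0.29]
contact_force: [0.2, 0.6, -1.4]
opening: 0.0632
t 4.4 tcp [0.5504 0.1935 0.179 ] x [ 0.002  0.001 -1.   ] z [0.602 0.799 0.002] open 0.0632 F [ 0.2  0.6 -1.4]
[([279.6, 55.8], [251, 45, 58, 23, 1088]), ([319.9, 175.6], [312, 168, 17, 16, 230]), ([350.6, 240.2], [342, 228, 16, 21, 187]), ([346.0, 278.4], [337, 268, 19, 22, 381]), ([345.7, 300.7], [337, 298, 19, 6, 65])] [([319.8, 233.4], [291, 220, 59, 29, 1042]), ([321.3, 297.3], [271, 271, 101, 46, 3490]), ([321.7, 363.2], [265, 348, 114, 32, 3328])]
t 4.5 tcp [0.5498 0.1934 0.1777] x [ 0.  0. -1.] z [0.602 0.799 0.   ] open 0.0636 F [ 0.4 -0.  -0.7]
shift [ 0.0117 -0.1586 -0.1547] twist [ 0.0004  0.0002 -0.    ]
```

View pics/c4.png

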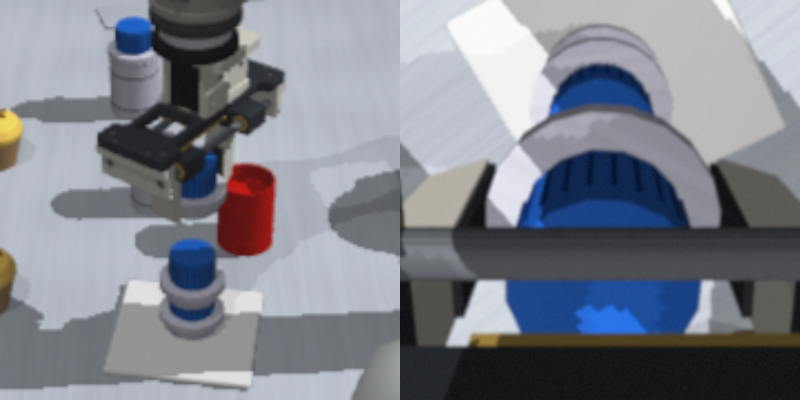

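The top set is off as one piece (side view). The two lower sets stand untouched, caps at (346,278) and (346,301). Next I carry it to a hover offset where the wrist camera sees the shaker's mouth.

```bash
python3 -m creep '[{"translation":[0,-0.015,-0.010],"twist":[0,0,0],"hand":60},{"translation":[0,-0.038,-0.026],"twist":[0,0,0],"hand":60},{"translation":[0,-0.062,-0.042],"twist":[0,0,0],"hand":60},{"translation":[0,-0.09,-0.061],"twist":[0,0,0],"hand":60},{"translation":[0,-0.118,-0.080],"twist":[0,0,0],"hand":60}]' 15
python3 -m creep '[{"translation":[0,-0.028,-0.019],"twist":[0,0,0],"hand":60},{"translation":[0,-0.056,-0.038],"twist":[0,0,0],"hand":60},{"translation":[0,-0.080,-0.055],"twist":[0,0,0],"hand":60},{"translation":[0,-0.1,-0.068],"twist":[0,0,0],"hand":60},{"translation":[0,-0.11,-0.075],"twist":[0,0,0],"hand":60}]' 15
python3 -m creep '[{"translation":[0,0,0],"twist":[0,0,0],"hand":60},{"translation":[0,0,0],"twist":[0,0,0],"hand":60},{"translation":[0,0,0],"twist":[0,0,0],"hand":60}]' 15
python3 - <<'E'
from h import *
s,r=pose();w=robot.read_camera("wrist");cv2.imwrite("pics/w5.png",w)
print(s["tool_rot"],s["tool_pos"])
s2=pose()
print(proj("wrist",[.5834,-.0256,.08],s))
E
```

```text
time: 5.0
tool_pos: [0.5958, 0.0575, 0.177]
tool_rot: [2.01, 1.57, 2.936]
contact_force: [0.8, 0.6, -1.0]
opening: 0.0635
time: 5.5
tool_pos: [0.6388, -0.0706, 0.1759]
tool_rot: [2.136, 1.568, 3.06]
contact_force: [-0.4, -0.5, -0.6]
opening: 0.0629
time: 5.8
tool_pos: [0.6384, -0.0693, 0.1757]
tool_rot: [1.988, 1.567, 2.913]
contact_force: [0.3, 0.9, -1.6]
opening: 0.0635
t 5.8 tcp [ 0.6384 -0.0693  0.1757] x [-0.003  0.001 -1.   ] z [ 0.602  0.799 -0.001] open 0.0635 F [ 0.3  0.9 -1.6]
[1.98781451 1.56749214 2.91298149] [ 0.63840325 -0.06934537  0.17570149]
t 5.85 tcp [ 0.6385 -0.0693  0.1759] x [-0.003  0.001 -1.   ] z [ 0.601  0.799 -0.001] open 0.0634 F [ 0.  -0.3 -0.4]
[324.7944953  147.89598204]
```

View pics/w5.png

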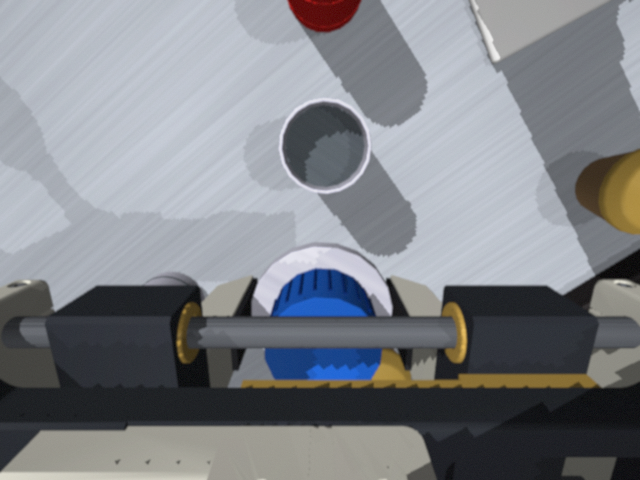

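The mouth is at about (325,146), and the held lid's rim arc apex is at (321,243). Fitting both in the world frame.

```bash
cat > m.py <<'E'
from h import *
from scipy.optimize import least_squares
def circ(P,r=None):
    P=np.array(P)[:,:2];f=lambda q:np.hypot(*(P-q[:2]).T)-(r or q[2])
    o=least_squares(f,[*P.mean(0),.03][:2 if r else 3],loss="soft_l1",f_scale=.0005);return o.x,np.sqrt(np.mean(f(o.x)**2))
s={"tool_pos":[0.63840325,-0.06934537,0.17570149],"tool_rot":[1.98781451,1.56749214,2.91298149]}
g=cv2.GaussianBlur(cv2.cvtColor(cv2.imread("pics/w5.png"),cv2.COLOR_BGR2GRAY),(3,3),0).astype(float)
c=np.array([324.8,146]);P=[];B=[]
for a in np.radians(np.arange(0,360,6)):
    k=np.arange(36,50,.25);pts=c+np.c_[k*np.cos(a),k*np.sin(a)]
    v=cv2.remap(g.astype(np.float32),pts[:,0].astype(np.float32)[None],pts[:,1].astype(np.float32)[None],1)[0]
    i=np.argmax(np.gradient(v));P.append(plane("wrist",pts[i],.08,s))
print("mouth inner free",circ(P),"fixed",circ(P,.0278))
z=s["tool_pos"][2]-.0143
for u in range(286,360,3):
    col=g[232:256,u];i=np.argmax(np.abs(np.gradient(col)));B.append((u,232+i))
print(B);print(g[236:256,321].astype(int))
L=[plane("wrist",b,z,s) for b in B];q=circ(L,.032);print("lid",q,circ(L))
r=R(s);m=circ(P,.0278)[0];t=np.array(s["tool_pos"])
print("lid in tool",r.T@(np.r_[q[0],z]-t))
E
python3 m.py
```

```text
mouth inner free (array([ 0.58281419, -0.02532214,  0.02754188]), np.float64(0.0001534680051909741)) fixed (array([ 0.58282644, -0.02533256]), np.float64(0.00030071235195052397))
[(286, np.int64(255)), (289, np.int64(253)), (292, np.int64(252)), (295, np.int64(251)), (298, np.int64(250)), (301, np.int64(249)), (304, np.int64(248)), (307, np.int64(248)), (310, np.int64(247)), (313, np.int64(246)), (316, np.int64(246)), (319, np.int64(246)), (322, np.int64(247)), (325, np.int64(247)), (328, np.int64(247)), (331, np.int64(247)), (334, np.int64(247)), (337, np.int64(248)), (340, np.int64(249)), (343, np.int64(250)), (346, np.int64(251)), (349, np.int64(252)), (352, np.int64(253)), (355, np.int64(255)), (358, np.int64(251))]
[188 188 189 190 190 184 172 158 151 154 172 198 217 222 220 215 212 212
 213 214]
lid (array([ 0.59265872, -0.0337749 ]), np.float64(0.002592212468476473)) (array([ 0.64249072, -0.07307483,  0.0336561 ]), np.float64(0.0004449370036089304))
lid in tool [0.01447377 0.05789646 0.0009056 ]
```

```bash
cat >> m.py <<'E'
print("---")
z=t[2]-.0063
L=np.array([plane("wrist",(u,v),z,s) for u,v in B[:-1]])
f=lambda q:np.hypot(*(L[:,:2]-q).T)-.032
o=least_squares(f,t[:2],loss="soft_l1",f_scale=.0005);lt=r.T@(np.r_[o.x,z]-t)
print("lid",o.x,np.sqrt(np.mean(f(o.x)**2)),"in tool",lt.round(4))
go(np.r_[m,.16]-np.r_[(r@[0,lt[1],lt[2]])[:2],0],np.radians(53))
E
python3 m.py | sed -n '/---/,$p'
```

```text
---
lid [ 0.63919768 -0.07072829] 0.0001544585446187742 in tool [ 0.0063 -0.0015 -0.0006]
t 5.85 tcp [ 0.6385 -0.0693  0.1759] x [-0.003  0.001 -1.   ] z [ 0.601  0.799 -0.001] open 0.0634 F [ 0.  -0.3 -0.4]
shift [0.0101 0.0724 0.0022] twist [ 0.0004 -0.0012 -0.0027]
```

```bash
python3 -m creep '[{"translation":[0,0.02,0.001],"twist":[0,-0.001,-0.003],"hand":60},{"translation":[0,0.045,0.002],"twist":[0,-0.001,-0.003],"hand":60},{"translation":[0,0.064,0.002],"twist":[0,-0.001,-0.003],"hand":60},{"translation":[0,0.0724,0.0022],"twist":[0,-0.001,-0.003],"hand":60},{"translation":[0,0.0724,0.0022],"twist":[0,-0.001,-0.003],"hand":60}]' 15
python3 -m creep '[{"translation":[0.01,0,0],"twist":[0,0,0],"hand":60},{"translation":[0.025,0,0],"twist":[0,0,0],"hand":60},{"translation":[0.04,0,0],"twist":[0,0,0],"hand":60},{"translation":[0.05,0,0],"twist":[0,0,0],"hand":60},{"translation":[0.05,0,0],"twist":[0,0,0],"hand":60}]' 15
python3 -m creep '[{"translation":[0,0,0],"twist":[0,0,0],"hand":60},{"translation":[0,0,0],"twist":[0,0,0],"hand":60}]' 15
python3 - <<'E'
from h import *
s,r=pose();m=np.array([.5828,-.0253,0])
go(np.r_[m[:2],.0883]-np.r_[(r@[0,-.0015,-.0006])[:2],0],np.radians(53))
E
```

```text
time: 6.35
tool_pos: [0.5816, -0.0228, 0.1766]
tool_rot: [-1.595, 1.57, -0.668]
contact_force: [-0.1, -0.8, -1.1]
opening: 0.0633
time: 6.85
tool_pos: [0.5811, -0.023, 0.1245]
tool_rot: [2.167, 1.568, 3.094]
contact_force: [0.3, -0.3, -0.4]
opening: 0.0638
time: 7.05
tool_pos: [0.5814, -0.0233, 0.1248]
tool_rot: [2.231, 1.569, -3.126]
contact_force: [-0.6, -0.2, -1.1]
opening: 0.063
t 7.05 tcp [ 0.5814 -0.0233  0.1248] x [-0.002 -0.    -1.   ] z [ 0.601  0.8   -0.001] open 0.063 F [-0.6 -0.2 -1.1]
t 7.05 tcp [ 0.5814 -0.0233  0.1248] x [-0.002 -0.    -1.   ] z [ 0.601  0.8   -0.001] open 0.063 F [-0.6 -0.2 -1.1]
shift [ 0.0305 -0.0009 -0.0002] twist [ 0.0016 -0.0013 -0.0017]
```

```bash
python3 -m creep '[{"translation":[0.006,-0.001,0],"twist":[0.001,-0.001,-0.002],"hand":60},{"translation":[0.013,-0.001,0],"twist":[0.001,-0.001,-0.002],"hand":60},{"translation":[0.016,-0.001,0],"twist":[0.001,-0.001,-0.002],"hand":60},{"translation":[0.016,-0.001,0],"twist":[0.001,-0.001,-0.002],"hand":60},{"translation":[0.016,-0.001,0],"twist":[0.001,-0.001,-0.002],"hand":60}]' 15
python3 - <<'E'
from h import *
s,r=pose();m=np.array([.5828,-.0253,0])
go(np.r_[m[:2],.0883]-np.r_[(r@[0,-.0015,-.0006])[:2],0],np.radians(53))
s,r=pose();w=robot.read_camera("wrist");cv2.imwrite("pics/w6.png",w);cv2.imwrite("pics/w6c.png",cv2.resize(w[200:420,200:440],None,fx=2.5,fy=2.5))
E
```

```text
time: 7.55
tool_pos: [0.5822, -0.0239, 0.1087]
tool_rot: [-2.703, 1.57, -1.777]
contact_force: [0.7, -0.3, -1.1]
opening: 0.0633
t 7.55 tcp [ 0.5822 -0.0239  0.1087] x [-0. -0. -1.] z [ 0.601  0.799 -0.   ] open 0.0633 F [ 0.7 -0.3 -1.1]
t 7.55 tcp [ 0.5822 -0.0239  0.1087] x [-0. -0. -1.] z [ 0.601  0.799 -0.   ] open 0.0633 F [ 0.7 -0.3 -1.1]
shift [ 0.0144  0.0001 -0.0002] twist [ 0.0006 -0.0004  0.0002]
t 7.55 tcp [ 0.5822 -0.0239  0.1087] x [-0. -0. -1.] z [ 0.601  0.799 -0.   ] open 0.0633 F [ 0.7 -0.3 -1.1]
```

View pics/w6c.png

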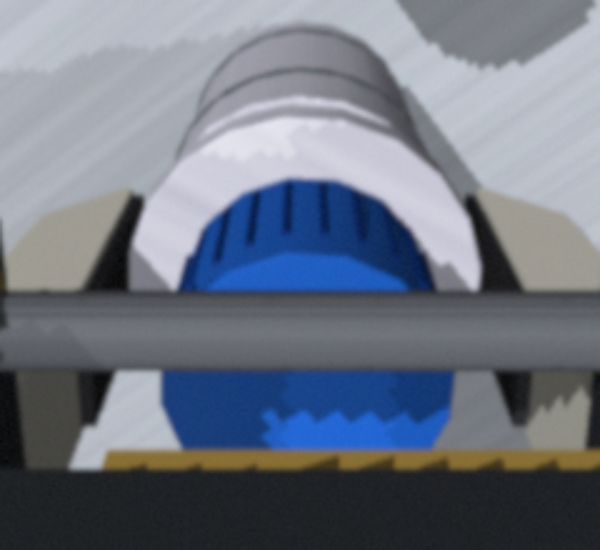

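The lid sits over the mouth, nearly concentric (crop centres u≈307 and ≈304). Lowering gently while watching the force.

```bash
python3 -m creep '[{"translation":[0.0015,0,0],"twist":[0,0,0],"hand":60},{"translation":[0.003,0,0],"twist":[0,0,0],"hand":60},{"translation":[0.0045,0,0],"twist":[0,0,0],"hand":60},{"translation":[0.006,0,0],"twist":[0,0,0],"hand":60},{"translation":[0.006,0,0],"twist":[0,0,0],"hand":60}]' 15
python3 -c "
from h import *
pose()"
```

```text
time: 8.1
tool_pos: [0.5822, -0.0239, 0.1026]
tool_rot: [-2.732, 1.57, -1.807]
contact_force: [-0.5, 0.1, -0.9]
opening: 0.0636
t 8.1 tcp [ 0.5822 -0.0239  0.1026] x [-0. -0. -1.] z [ 0.601  0.799 -0.   ] open 0.0636 F [-0.5  0.1 -0.9]
```

```bash
python3 -m creep '[{"translation":[0.0015,0,0],"twist":[0,0,0],"hand":60},{"translation":[0.003,0,0],"twist":[0,0,0],"hand":60},{"translation":[0.0045,0,0],"twist":[0,0,0],"hand":60},{"translation":[0.006,0,0],"twist":[0,0,0],"hand":60},{"translation":[0.006,0,0],"twist":[0,0,0],"hand":60}]' 15
python3 -m creep '[{"translation":[0.0005,0,0],"twist":[0,0,0],"hand":60},{"translation":[0.001,0,0],"twist":[0,0,0],"hand":60},{"translation":[0.0015,0,0],"twist":[0,0,0],"hand":60},{"translation":[0.0015,0,0],"twist":[0,0,0],"hand":60}]' 15
python3 -c "
from h import *
pose()"
```

```text
time: 8.6
tool_pos: [0.5822, -0.024, 0.0965]
tool_rot: [-2.716, 1.57, -1.79]
contact_force: [0.4, -1.1, -1.7]
opening: 0.063
time: 9.0
tool_pos: [0.5822, -0.024, 0.0949]
tool_rot: [-2.657, 1.57, -1.732]
contact_force: [0.7, -0.8, -0.4]
opening: 0.063
t 9.0 tcp [ 0.5822 -0.024   0.0949] x [-0.    -0.001 -1.   ] z [ 0.601  0.799 -0.   ] open 0.063 F [ 0.7 -0.8 -0.4]
```

Expected home is at TCP z≈0.0943, so I continue in sub-millimetre steps until contact shows.

```bash
python3 -m creep '[{"translation":[0.0005,0,0],"twist":[0,0,0],"hand":60},{"translation":[0.0008,0,0],"twist":[0,0,0],"hand":60},{"translation":[0.0008,0,0],"twist":[0,0,0],"hand":60}]' 15
python3 -c "
from h import *
pose()"
python3 -m creep '[{"translation":[0.0004,0,0],"twist":[0,0,0],"hand":60},{"translation":[0.0008,0,0],"twist":[0,0,0],"hand":60},{"translation":[0.0008,0,0],"twist":[0,0,0],"hand":60}]' 15
python3 -c "
from h import *
pose()"
```

```text
time: 9.3
tool_pos: [0.5823, -0.024, 0.0944]
tool_rot: [-2.085, 1.57, -1.16]
contact_force: [-0.2, -0.8, 1.3]
opening: 0.0633
t 9.3 tcp [ 0.5823 -0.024   0.0944] x [ 0.    -0.001 -1.   ] z [ 0.601  0.799 -0.   ] open 0.0633 F [-0.2 -0.8  1.3]
time: 9.6
tool_pos: [0.5824, -0.0241, 0.0943]
tool_rot: [-1.666, 1.57, -0.74]
contact_force: [-3.0, -1.1, 6.4]
opening: 0.0633
t 9.6 tcp [ 0.5824 -0.0241  0.0943] x [ 0.001 -0.001 -1.   ] z [ 0.601  0.799 -0.   ] open 0.0633 F [-3.  -1.1  6.4]
```

Contact shows at exactly the expected seated height (Fz≈6 N), so the lid is home. Releasing slowly and backing straight up.

```bash
python3 -m creep '[{"translation":[0,0,0],"twist":[0,0,0],"hand":71},{"translation":[0,0,0],"twist":[0,0,0],"hand":74},{"translation":[0,0,0],"twist":[0,0,0],"hand":78},{"translation":[0,0,0],"twist":[0,0,0],"hand":86},{"translation":[0,0,0],"twist":[0,0,0],"hand":94}]' 10
python3 - <<'E'
from h import *
s,r=pose();w=robot.read_camera("wrist");d=robot.read_camera("side");cv2.imwrite("pics/w7.png",w);cv2.imwrite("pics/s7.png",d)
cv2.imwrite("pics/c7.png",np.hstack([cv2.resize(w[200:420,200:440],(400,367)),cv2.resize(d[160:325,250:430],(400,367))]))
E
```

```text
time: 10.1
tool_pos: [0.5824, -0.024, 0.0941]
tool_rot: [-1.832, 1.57, -0.906]
contact_force: [0.3, -0.3, -0.9]
opening: 0.0827
t 10.1 tcp [ 0.5824 -0.024   0.0941] x [ 0.001 -0.001 -1.   ] z [ 0.601  0.799 -0.   ] open 0.0827 F [ 0.3 -0.3 -0.9]
```

View pics/c7.png

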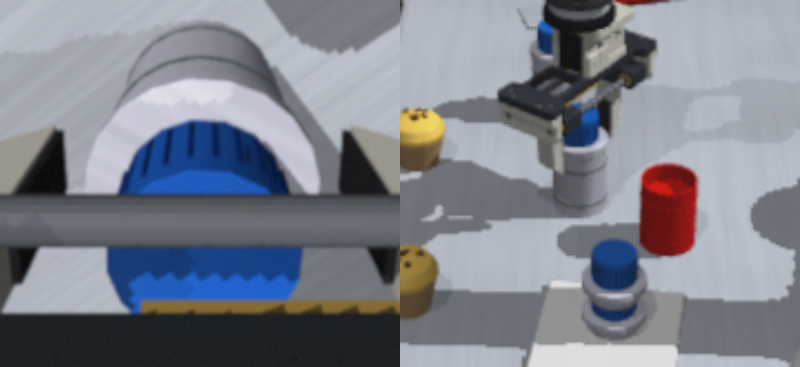

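The lid rests flush on the shaker with its cap on, the fingers are clear, and nothing else has moved. Rising to cap height with fingers open, then closing slowly.

```bash
python3 -m creep '[{"translation":[-0.004,0,0],"twist":[0,0,0],"hand":94},{"translation":[-0.012,0,0],"twist":[0,0,0],"hand":94},{"translation":[-0.02,-0.001,0],"twist":[0,0,0],"hand":94},{"translation":[-0.0245,-0.0015,0],"twist":[0,0,0],"hand":94},{"translation":[-0.0245,-0.0015,0],"twist":[0,0,0],"hand":94}]' 10
python3 -m creep '[{"translation":[0,0,0],"twist":[0,0,0],"hand":80},{"translation":[0,0,0],"twist":[0,0,0],"hand":66},{"translation":[0,0,0],"twist":[0,0,0],"hand":56},{"translation":[0,0,0],"twist":[0,0,0],"hand":54},{"translation":[0,0,0],"twist":[0,0,0],"hand":54}]' 8
python3 -c "
from h import *
pose()
s=robot.observe();w=robot.read_camera('wrist');cv2.imwrite('pics/w8.png',w)
for v in (340,360):
  print(v,np.where(blue(w)[v])[0][[0,-1]], proj('wrist',np.array(s['tool_pos'])-[0,0,.0])[0])
"
```

```text
time: 10.7
tool_pos: [0.5842, -0.0251, 0.12]
tool_rot: [-1.299, 1.568, -0.374]
contact_force: [-0.8, -0.7, 0.1]
opening: 0.0864
time: 11.2
tool_pos: [0.5841, -0.025, 0.1197]
tool_rot: [-1.319, 1.568, -0.394]
contact_force: [0.1, 0.3, -0.2]
opening: 0.0519
t 11.2 tcp [ 0.5841 -0.025   0.1197] x [ 0.003 -0.001 -1.   ] z [0.601 0.799 0.001] open 0.0519 F [ 0.1  0.3 -0.2]Traceback (most recent call last):
  File "<string>", line 6, in <module>
    print(v,np.where(blue(w)[v])[0][[0,-1]], proj('wrist',np.array(s['tool_pos'])-[0,0,.0])[0])
            ~~~~~~~~~~~~~~~~~~~~~~~^^^^^^^^
IndexError: index 0 is out of bounds for axis 0 with size 0
```

Run:
```python
from h import *
w=cv2.imread('pics/w8.png');print(blobs(blue(w),100))
g=cv2.cvtColor(w,cv2.COLOR_BGR2GRAY)
for v in (300,355,365,370):
  x=np.where(blue(w)[v])[0];print(v,x[[0,-1]] if len(x) else None,x.mean() if len(x) else '');print(g[v,225:275:2],g[v,365:420:2])
go([.5833,-.0244,.1137],np.radians(53))
```

```text
[([574.0, 14.0], [559, 0, 39, 28, 493]), ([321.3, 288.0], [273, 251, 98, 66, 5149]), ([321.5, 352.0], [293, 348, 58, 10, 354])]
300 [274 368] 321.0
[156 158 157 156 157 157 157 157 157 157 157 157 158 154 128  53  28  18
  15  11  11  18  54 118 107] [ 85  71  61 116  83  18  22  23  25  28  26  61 135 156 155 155 157 155
 158 156 157 155 155 157 156 154 156 157]
355 [306 335] 320.5
[ 28  67  71  70  68  72  71  71  70  68  65  37  30  32  15  17  99 181
 190 193 195 193 193 188 191] [126 128 126 123 125 122 122 122 121 123  91  24  18  25  29  34  67  85
  81  84  83  84  89  83 100 139  96  26]
365 None 
[ 16  53  70  69  72  70  69  68  70  70  69  46  28  31  47 150 188 190
 192 192 191 191 188 188 190] [123 124 126 125 125 123 123 121 124 124 126 117  56  27  32  63 128 122
 142 143 141 143 141 144 144 128  54  32]
370 None 
[ 19  42  69  71  70  72  71  71  69  72  71  72 112 123 151 191 192 190
 189 189 189 191 189 188 189] [125 123 125 122 123 126 126 125 127 128 125 123 109  85  87 105 138 143
 142 143 143 143 141 143 144 122  40  31]
t 11.25 tcp [ 0.5842 -0.0251  0.1198] x [ 0.003 -0.001 -1.   ] z [0.601 0.799 0.001] open 0.0504 F [ 0.6 -0.7  0.6]
shift [ 0.0001  0.0011 -0.    ] twist [0.0005 0.0008 0.0028]
```

Cap centre u=321 lies midway between the pads (about 270 and 372). Closing on the cap.

```bash
python3 -m creep '[{"translation":[0.001,0,0],"twist":[0,0.001,0.003],"hand":51},{"translation":[0.001,0,0],"twist":[0,0.001,0.003],"hand":49},{"translation":[0.001,0,0],"twist":[0,0.001,0.003],"hand":47},{"translation":[0.001,0,0],"twist":[0,0.001,0.003],"hand":42},{"translation":[0.001,0,0],"twist":[0,0.001,0.003],"hand":40}]' 8
python3 -m creep '[{"translation":[0,0,0],"twist":[0,0,0],"hand":40},{"translation":[0,0,0],"twist":[0,0,0],"hand":40}]' 8
python3 -c "
from h import *
pose()"
```

```text
time: 11.75
tool_pos: [0.5842, -0.0251, 0.1188]
tool_rot: [2.497, 1.57, -2.861]
contact_force: [-0.2, 0.4, -0.8]
opening: 0.0438
time: 11.95
tool_pos: [0.5842, -0.0251, 0.1188]
tool_rot: [2.44, 1.57, -2.917]
contact_force: [0.4, -0.1, -0.3]
opening: 0.0438
t 11.95 tcp [ 0.5842 -0.0251  0.1188] x [-0. -0. -1.] z [ 0.601  0.799 -0.   ] open 0.0438 F [ 0.4 -0.1 -0.3]
```

```bash
python3 -m creep '[{"translation":[-0.002,0,0],"twist":[0,0,0],"hand":40},{"translation":[-0.006,0,0],"twist":[0,0,0],"hand":40},{"translation":[-0.011,0,0],"twist":[0,0,0],"hand":40},{"translation":[-0.018,0,0],"twist":[0,0,0],"hand":40},{"translation":[-0.027,0,0],"twist":[0,0,0],"hand":40}]' 8
python3 -m creep '[{"translation":[-0.012,0,0],"twist":[0,0,0],"hand":40},{"translation":[-0.027,0,0],"twist":[0,0,0],"hand":40},{"translation":[-0.042,0,0],"twist":[0,0,0],"hand":40},{"translation":[-0.055,0,0],"twist":[0,0,0],"hand":40},{"translation":[-0.064,0,0],"twist":[0,0,0],"hand":40}]' 8
python3 -c "
from h import *
go([.5842,-.0251,.2128],np.radians(53))"
```

```text
time: 12.45
tool_pos: [0.5841, -0.0251, 0.1464]
tool_rot: [2.383, 1.57, -2.974]
contact_force: [-0.4, 1.0, -0.4]
opening: 0.0437
time: 12.95
tool_pos: [0.5845, -0.0251, 0.2122]
tool_rot: [-1.213, 1.569, -0.287]
contact_force: [-0.4, 0.2, -0.0]
opening: 0.0438
t 12.95 tcp [ 0.5845 -0.0251  0.2122] x [ 0.001 -0.    -1.   ] z [0.601 0.799 0.   ] open 0.0438 F [-0.4  0.2 -0. ]
shift [-0.0066  0.0002 -0.0002] twist [0.0006 0.0005 0.0013]
```

```bash
python3 -m creep '[{"translation":[-0.005,0,0],"twist":[0,0,0],"hand":40},{"translation":[-0.0066,0,0],"twist":[0,0,0.001],"hand":40},{"translation":[-0.0066,0,0],"twist":[0,0,0.001],"hand":40},{"translation":[-0.0066,0,0],"twist":[0,0,0.001],"hand":40},{"translation":[-0.0066,0,0],"twist":[0,0,0.001],"hand":40}]' 8
python3 - <<'E'
from h import *
s,r=pose();w=robot.read_camera("wrist");d=robot.read_camera("side");cv2.imwrite("pics/w9.png",w);cv2.imwrite("pics/s9.png",d)
cv2.imwrite("pics/c9.png",np.hstack([cv2.resize(w[120:440,140:500],(400,356)),cv2.resize(d[150:310,250:430],(400,356))]))
print(blobs(blue(w)),blobs(blue(d)));pose()
E
```

```text
time: 13.45
tool_pos: [0.5842, -0.0251, 0.2182]
tool_rot: [1.692, 1.57, 2.618]
contact_force: [0.3, -0.1, -0.0]
opening: 0.0438
t 13.45 tcp [ 0.5842 -0.0251  0.2182] x [-0.001  0.    -1.   ] z [ 0.601  0.799 -0.   ] open 0.0438 F [ 0.3 -0.1 -0. ]
[([542.5, 22.8], [503, 0, 88, 54, 3638]), ([483.8, 49.1], [480, 35, 13, 27, 74]), ([321.3, 288.6], [271, 251, 102, 66, 5198]), ([321.1, 352.7], [291, 349, 61, 10, 448])] [([277.4, 55.9], [251, 45, 52, 23, 1000]), ([332.8, 179.1], [328, 170, 11, 19, 198]), ([346.0, 278.6], [337, 268, 19, 22, 374]), ([345.8, 300.7], [337, 298, 19, 6, 64])]
t 13.55 tcp [ 0.5843 -0.0251  0.2184] x [-0.  0. -1.] z [0.601 0.799 0.   ] open 0.0439 F [-0.5 -0.8 -0.1]
```

View pics/c9.png

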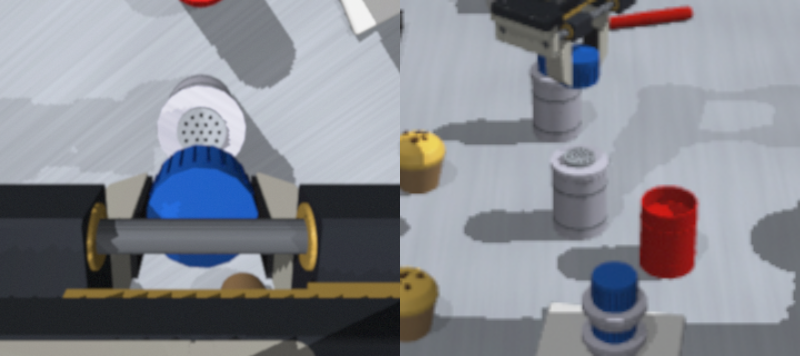

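The sieve lid sits level and flush on the shaker. The cap is held level about 10 cm above it, and the pile, red tin and muffins are unchanged. Handing in.

```bash
python3 -c "
from h import *
print(robot.hand_in())"
```

```text
the job is handed in; nothing more can be done
None
```

The job is done and handed in. The sieve lid is seated in the open shaker, and the gripper is holding the blue cap about 10 cm above it.

- **Taking the set off:** I gripped the top set by its rim and lifted lid and cap together. The two lower sets stayed standing with no visible shift.
- **Seating the lid:** I lowered it into the shaker's mouth until contact. That came at the calculated home height (TCP z 0.0943 m) with about 6 N, and only then did I let go.
- **Lifting the cap:** I took hold of the cap alone at 8 N (opening 43.8 mm) and raised it straight up by about 99.5 mm, with the tool level.
- **Last checks:** In the final wrist and side pictures the lid sits level and flush on the shaker. The pile, red tin, closed shaker and the muffins in view look unmoved. I did not check the bowl or spatula separately at the end.
- **Limits and time:** The highest force reading at the end of any move was about 7 N, and about 13.6 s of the 53 s were used. No check failed. The two views and the wrist measurement agreed to within about 3 mm.

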